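# Load the casting tray with the medal models in reverse order

### The arm

A 7-joint arm with a two-finger parallel gripper is mounted at the origin on the work surface. World frame = base frame: x ahead of the robot, y to its left, z up, the work surface at z = 0. Lengths are in mm, angles in rad, forces in N, time in s.
With the tool pointing down it reaches from about 425 to 875 mm from the base axis. Payload 9.9 kg.
Tool frame: the origin (TCP) lies midway between the tips of the shut fingers; the grasp point (between the pads) lies 19 mm behind it; z points along the fingers, y is the line along which they close (so a half turn about z gives the same grasp; the last joint's range is limited). The gripper opens to 85 mm and grips with 20 to 120 N. Pads are 22 mm wide; open, the fingers measure 114 mm over their backs; the gripper's body (76 mm by 85 mm) begins 54 mm behind the grasp point. The pads swing forward as they close: fully open they stand 13 mm farther back than shut.
Start: joints at [1.184, 0.576, 0.025, 1.437, -0.015, 1.129, -0.057], TCP at [201.285, -644.293, 231.289] pointing down, gripper open.
Joint ranges: [-2.76, 2.76], [-0.34, 2.15], [-1.52, 1.57], [0.19, 2.46], [-1.09, 4.23], [0.17, 1.99], [-2.82, 2.82]. Speed limits (rad/s): [2.22, 2.22, 3.01, 3.01, 3.14, 3.14, 3.14].

### API

Orientations are given as a unit quaternion [x, y, z, w].
In Python, from workcell import r, optics, nets gives the robot as it stands. The module is installed in compiled form; this text tells all that it offers.
- The arm moves only by the tool step_arm, never from a script. Its argument "rows" is text: rows parted by semicolons, each of 5 numbers parted by spaces: the opening, from -1 (shut) to 1 (fully open), then the shift along the tool's x, y, z as a fraction of full scale, then the turn about the tool's z as a fraction of full scale. A call has 1 to 8 rows; each row is the pose to reach, as a shift and turn from the pose commanded when the call began, along the tool's axes at that moment; what a row does not reach only later rows make up. Full scale, the value 1, is 0.8 m for a shift and 120 degrees for a turn. A row lasts 1/8 s, in which the tool goes at most 62.5 mm and 10.7 degrees, less where a joint would pass 70% of its speed; a pose out of reach is approached as far as the arm can. A call with a number of a shift or a turn outside -1 to 1 is refused whole. A call with a gripper value outside its range is refused whole. The fingers move at their own pace and stop on an object; "newtons" is the grip in N (left out, the last holds). Time passes only in rows, so rows that repeat a pose let the fingers close. It gives the time, the measured TCP pose, the force, the opening and the grip force at its end, in the units of the state.
- r.state(): the state, without advancing time (a new reading comes with each control period).
- optics.grab_frame(name): name is "side" or "top"; returns (picture, depth): 480x640x3 uint8, red, green, blue; 480x640 float32, mm along the optical axis (not along the pixel's ray), 0 where there is no reading.
- optics.camera_model(name): a dict with "fx", "fy", "cx", "cy" (pixels), "D" ([k1, k2, p1, p2, k3] as OpenCV has them; the pictures are not rectified), "rvec" (rotation vector, rad) and "tvec" (3), from world to camera coordinates, as OpenCV has them. Camera axes: x right, y down, z forward; pixel columns grow to the right and rows downward; lengths in mm; the calibration is good to about 2 mm. A picture is of the moment at which its call begins. camera_model takes no time and is no camera call.
- r.close_job(): hands the job in; it is judged then, once.
Trained networks look in the newest picture that a camera, given by its name, has taken for a name from the list of things; names that differ only in an ending like _2 or _b are one class to them, and where a whole thing is asked for, a point or a joint stands for the part that bears it (a point fixed in the world has none). Each returns a list of dicts, best first, with "conf" (0 to 1); they miss things now and then, are a little off and sometimes report something else, mostly with a low value. They report only what shows in the picture. A call takes as long as a camera call. They do not tell look-alikes from the thing itself.
- nets.spot_in(label, camera): "location" ([x, y, z] in mm, in the coordinates of the camera as it stood for that picture, good to about 4 mm: the middle of the surface that is visible of it).
- nets.outline_of(label, camera): "region" (480x640 bool, what is visible of it).
- nets.spot_point(label, camera): "location" ([x, y, z] in mm, in the coordinates of the camera as it stood for that picture, good to about 4 mm: a listed point, or the origin of a listed thing).
The state is a dict: "time_s": time; "joints": joint angles; "qd": joint speeds; "joint_torque": joint torques, N m; "tool_pos": TCP position; "ee_rot": TCP orientation; "wrist_force": force on the tool from outside, world axes, zero at the start; "torque": the same for the moment, N m; "grip_width": finger opening in mm; "finger_force": force on a finger pad.
Only numpy, scipy, OpenCV 4.12 (cv2) and the standard library are available. Lean on these libraries where they do the work, as an engineer would, in place of code of your own. Each camera call takes 0.05 s, during which the arm holds its last target. There are 200 camera calls.

### The job

Move the four medal models from the wooden drying board into the four wells of the metal casting tray, one per well, in the reverse of their row order on the board: the one at the board's left end goes to the tray's right end, and so on, up to the right-end one, which goes to the tray's left end. Each must lie flat on its well's floor with the relief facing up; set the models down, do not drop them, as they are brittle.

Things in the scene. Friction and masses are not known exactly. Their poses are not given: they have to be found in the camera images.
- board: Fixed wooden drying board, 88 x 336 x 12 mm high, with four round felt pads in a row along its y axis. Origin: centre of its underside, on the bench; y points to the robot's left within 8 degrees, z up. Pad centres at y = -120, -40, 40, 120 mm, x = 0. Board and tray lie one beyond the other as seen from the robot; either may be the nearer.
- tray: Fixed aluminium casting tray with black well floors, 86 x 326 mm, 13 mm high: four open square wells in a row along its y axis. Origin: centre of its underside, on the bench; y points to the robot's left within 8 degrees, z up. Well centres at y = -120, -40, 40, 120 mm, x = 0; each 74 x 74 mm inside, floor 6 mm above the bench, 6 mm walls up to 13 mm above the bench.
- medal_white: Loose medal model: a plain upright-sided disc, 56 mm diameter, 20 mm thick (cream-white, brown leaf relief 2 to 3 mm proud of the top face), about 70 g. Origin: centre of its underside; z up out of the relief face. It starts relief up on the felt pad of its own colour, underside 16 mm above the bench. Any yaw.
- medal_red: Loose medal model: a plain upright-sided disc, 56 mm diameter, 20 mm thick (brick-red, cream sun relief 2 to 3 mm proud of the top face), about 70 g. Origin: centre of its underside; z up out of the relief face. It starts relief up on the felt pad of its own colour, underside 16 mm above the bench. Any yaw.
- medal_green: Loose medal model: a plain upright-sided disc, 56 mm diameter, 20 mm thick (dark green, pale tower relief 2 to 3 mm proud of the top face), about 70 g. Origin: centre of its underside; z up out of the relief face. It starts relief up on the felt pad of its own colour, underside 16 mm above the bench. Any yaw.
- medal_blue: Loose medal model: a plain upright-sided disc, 56 mm diameter, 20 mm thick (dark blue, pale crescent relief 2 to 3 mm proud of the top face), about 70 g. Origin: centre of its underside; z up out of the relief face. It starts relief up on the felt pad of its own colour, underside 16 mm above the bench. Any yaw.
- pad_white: Cream-white round felt pad, 72 mm diameter, 4 mm thick, fixed on the board at one of its four places; it shows as a ring round the medal model of its colour and marks where that model started. Origin: centre of its underside, 12 mm above the bench; axes parallel to the board's.
- pad_red: Brick-red round felt pad, 72 mm diameter, 4 mm thick, fixed on the board at one of its four places; it shows as a ring round the medal model of its colour and marks where that model started. Origin: centre of its underside, 12 mm above the bench; axes parallel to the board's.
- pad_green: Dark green round felt pad, 72 mm diameter, 4 mm thick, fixed on the board at one of its four places; it shows as a ring round the medal model of its colour and marks where that model started. Origin: centre of its underside, 12 mm above the bench; axes parallel to the board's.
- pad_blue: Dark blue round felt pad, 72 mm diameter, 4 mm thick, fixed on the board at one of its four places; it shows as a ring round the medal model of its colour and marks where that model started. Origin: centre of its underside, 12 mm above the bench; axes parallel to the board's.
Mind the look-alikes: they are no part of the job. Of the things like the medal_green, leave any that is pink; of the rest the smaller one is meant.

How it is judged (in metres and radians):
At the end, for the whole second after the job is handed in: All four models are at rest, released, relief up (tilt under 0.1 rad), undersides 3 to 9.5 mm above the bench, each centred in its well within 12 mm along each tray axis, in the reverse along the tray of the order of their pads along the board (ends swapped) (((y of pad_white in the frame of board between 0.1 and 0.14 m and y of medal_white in the frame of tray between -0.132 and -0.108 m) or (y of pad_white in the frame of board between 0.02 and 0.06 m and y of medal_white in the frame of tray between -0.052 and -0.028 m) or (y of pad_white in the frame of board between -0.06 and -0.02 m and y of medal_white in the frame of tray between 0.028 and 0.052 m) or (y of pad_white in the frame of board between -0.14 and -0.1 m and y of medal_white in the frame of tray between 0.108 and 0.132 m)) and x of medal_white in the frame of tray between -0.012 and 0.012 m and z of medal_white in the frame of tray between 0.003 and 0.0095 m and angle between each of medal_white, medal_red, medal_green, medal_blue's own z axis and vertical below 0.1 rad and linear speed of each of medal_white, medal_red, medal_green, medal_blue below 0.02 m/s and angular speed of each of medal_white, medal_red, medal_green, medal_blue below 0.2 rad/s and contact force between each of medal_white, medal_red, medal_green, medal_blue and the fingers below 0.05 N and ((y of pad_red in the frame of board between 0.1 and 0.14 m and y of medal_red in the frame of tray between -0.132 and -0.108 m) or (y of pad_red in the frame of board between 0.02 and 0.06 m and y of medal_red in the frame of tray between -0.052 and -0.028 m) or (y of pad_red in the frame of board between -0.06 and -0.02 m and y of medal_red in the frame of tray between 0.028 and 0.052 m) or (y of pad_red in the frame of board between -0.14 and -0.1 m and y of medal_red in the frame of tray between 0.108 and 0.132 m)) and x of medal_red in the frame of tray between -0.012 and 0.012 m and z of medal_red in the frame of tray between 0.003 and 0.0095 m and ((y of pad_green in the frame of board between 0.1 and 0.14 m and y of medal_green in the frame of tray between -0.132 and -0.108 m) or (y of pad_green in the frame of board between 0.02 and 0.06 m and y of medal_green in the frame of tray between -0.052 and -0.028 m) or (y of pad_green in the frame of board between -0.06 and -0.02 m and y of medal_green in the frame of tray between 0.028 and 0.052 m) or (y of pad_green in the frame of board between -0.14 and -0.1 m and y of medal_green in the frame of tray between 0.108 and 0.132 m)) and x of medal_green in the frame of tray between -0.012 and 0.012 m and z of medal_green in the frame of tray between 0.003 and 0.0095 m and ((y of pad_blue in the frame of board between 0.1 and 0.14 m and y of medal_blue in the frame of tray between -0.132 and -0.108 m) or (y of pad_blue in the frame of board between 0.02 and 0.06 m and y of medal_blue in the frame of tray between -0.052 and -0.028 m) or (y of pad_blue in the frame of board between -0.06 and -0.02 m and y of medal_blue in the frame of tray between 0.028 and 0.052 m) or (y of pad_blue in the frame of board between -0.14 and -0.1 m and y of medal_blue in the frame of tray between 0.108 and 0.132 m)) and x of medal_blue in the frame of tray between -0.012 and 0.012 m and z of medal_blue in the frame of tray between 0.003 and 0.0095 m); the robot touches nothing.
It fails at once if the white medal model is let go in the air (its underside more than 30 mm above the bench) instead of being set down (height (world z) of medal_white above 0.03 m and contact force between medal_white and the fingers below 0.02 N).
It fails at once if the red medal model is let go in the air (its underside more than 30 mm above the bench) instead of being set down (height (world z) of medal_red above 0.03 m and contact force between medal_red and the fingers below 0.02 N).
It fails at once if the green medal model is let go in the air (its underside more than 30 mm above the bench) instead of being set down (height (world z) of medal_green above 0.03 m and contact force between medal_green and the fingers below 0.02 N).
It fails at once if the blue medal model is let go in the air (its underside more than 30 mm above the bench) instead of being set down (height (world z) of medal_blue above 0.03 m and contact force between medal_blue and the fingers below 0.02 N).
It also fails if it takes over 96 s, if anything falls off the work surface, if the arm or the gripper's body presses on something with over 40 N, if the wrist force passes 120 N, or if a joint passes its speed limit or range.

## Working session

There is one attempt and no reset: what is moved stays moved. The work goes in short steps, Python scripts to look and compute and a tool call to move; the robot and the scene stay as the last step left them, time stands still between calls to the robot, and variables do not carry over. Pictures are saved under pics/ and viewed, at most 14 in all, crops included, and the job is handed in when it is done.

Besides the shell and the picture viewer there is one more tool, called after ">>>" as name(argument=value, ...) on one line, values as JSON. step_arm: Moves the arm, as the interface text tells. Its arguments: {"type":"object","properties":{"rows":{"type":"string"},"newtons":{"type":"number"}},"required":["rows"]}

```bash
mkdir -p pics; cat > h.py <<'E'
import numpy as np, cv2
from scipy.spatial.transform import Rotation as R
from workcell import r, optics, nets
def cam(n):
    m=optics.camera_model(n); K=np.array([[m["fx"],0,m["cx"]],[0,m["fy"],m["cy"]],[0,0,1]],float)
    return K,np.array(m["D"],float),np.array(m["rvec"],float).ravel(),np.array(m["tvec"],float).ravel()
def c2w(n,p):
    K,D,rv,t=cam(n); return cv2.Rodrigues(rv)[0].T@(np.array(p,float)-t)
def plane(n,uv,z):
    K,D,rv,t=cam(n); Rm=cv2.Rodrigues(rv)[0]
    q=cv2.undistortPoints(np.array(uv,float).reshape(-1,1,2),K,D).reshape(-1,2)
    d=np.c_[q,np.ones(len(q))]@Rm; o=-Rm.T@t
    return o+d*((z-o[2])/d[:,2])[:,None]
def proj(n,P):
    K,D,rv,t=cam(n); return cv2.projectPoints(np.array(P,float).reshape(-1,3),rv,t,K,D)[0].reshape(-1,2)
def save(n,img): cv2.imwrite('pics/'+n,img[:,:,::-1])
E
python3 - <<'E'
from h import *
for n in ("top","side"):
    im,d=optics.grab_frame(n); save(n+'0.png',im); np.savez(n+'0.npz',im=im,d=d)
    for l in ["board","tray","medal_white","medal_red","medal_green","medal_blue","pad_white","pad_red","pad_green","pad_blue"]:
        for o in nets.spot_point(l,n):
            w=c2w(n,o["location"]); print(n,l,round(o["conf"],2),w.round(1),proj(n,w).round(0)[0])
s=r.state(); print(s)
print(R.from_quat(s["ee_rot"]).as_matrix().round(3))
E
```

```text
top board 0.59 [4.583e+02 5.650e+01 3.000e-01] [262. 289.]
top tray 0.67 [646.4 -67.2  -0.7] [322. 174.]
top tray 0.64 [447.3  96.9  11.2] [237. 298.]
top medal_white 0.88 [438.1 172.2  16.2] [191. 309.]
top medal_white 0.61 [474.  -66.7  16.1] [335. 268.]
top medal_red 0.85 [447.6  97.3  14.4] [236. 298.]
top medal_green 0.88 [ 340.6 -154.7    0.5] [401. 344.]
top medal_green 0.78 [473.3 -64.1  17.2] [334. 269.]
top medal_green 0.72 [ 497.7 -271.4   -1.2] [452. 241.]
top medal_green 0.45 [439.5 175.   15.8] [189. 308.]
top medal_blue 0.84 [460.7  17.6  15. ] [284. 283.]
top pad_white 0.73 [440.6 173.8  14.6] [190. 308.]
top pad_white 0.48 [449.7  95.7  15.7] [237. 296.]
top pad_red 0.85 [446.9  94.5  14.1] [238. 298.]
top pad_red 0.52 [471.1 -65.3  12. ] [334. 271.]
top pad_green 0.57 [471.8 -66.5  13.3] [335. 270.]
top pad_blue 0.65 [459.8  18.8  12.8] [284. 284.]
side board 0.66 [455.1  56.2   1. ] [255. 249.]
side tray 0.93 [646.4 -62.    6.1] [385. 230.]
side medal_white 0.94 [439.3 176.3  15.8] [207. 220.]
side medal_red 0.96 [453.9  98.6  12.8] [239. 234.]
side medal_green 0.9
[... 737 characters left out ...]
2201]), 'qd': array([ 1.70655222e-03, -1.12274341e-03, -3.62561568e-04, -4.75951921e-04,
        4.21970917e-05, -1.40540622e-03,  1.77247567e-04]), 'joint_torque': array([ 2.63810853e-04, -7.65515399e+01,  2.24940263e+00, -2.86291856e+01,
        1.55659346e-02,  2.48895114e-03, -7.53170667e-06]), 'tool_pos': array([ 201.27261721, -644.28197424,  231.28951091]), 'ee_rot': array([ 9.88563213e-01,  1.50807075e-01, -1.18008183e-05, -2.49020114e-05]), 'wrist_force': array([ 1.14735826, -0.67341719,  0.68215911]), 'torque': array([-0.0132512 , -0.0297467 , -0.02424817]), 'finger_force': 0.0, 'grip_width': 85.33782732563769}
[[ 0.955  0.298 -0.   ]
 [ 0.298 -0.955  0.   ]
 [-0.    -0.    -1.   ]]
```

View pics/top0.png

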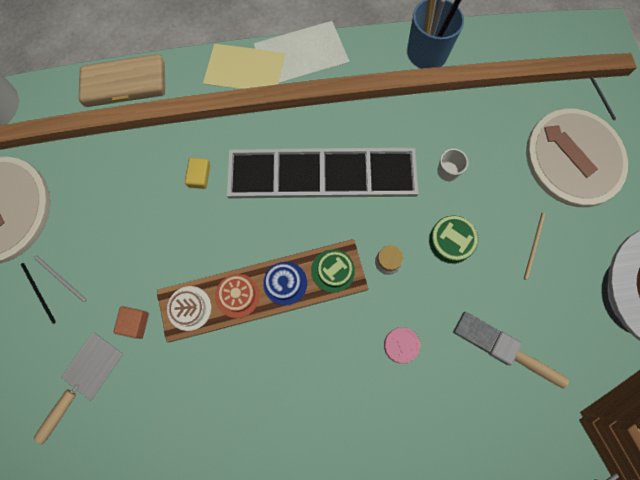

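View pics/side0.png

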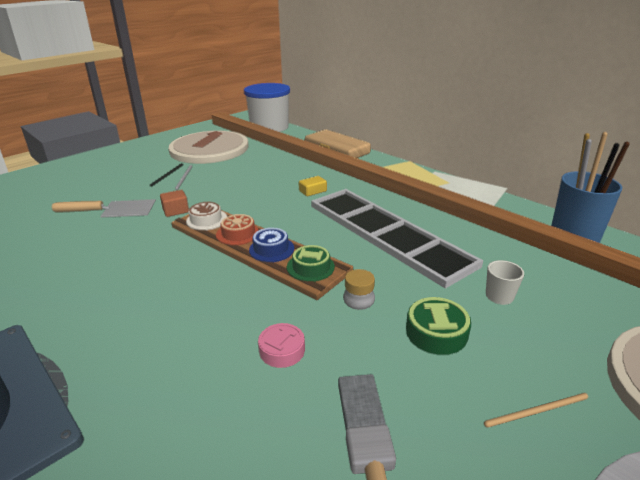

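The top picture shows the board from (165,310) to (360,265) with, left to right, white (190,308), red (237,296), blue (285,283) and green (334,268). The empty tray is centred at (322,173). The side view agrees.

Candidates for medal_green:
- small green on the board (334,268)
- large green on the bench (453,239)
- pink (402,345)

I choose the small green one on the board and will check it in a crop while refining.

```bash
cat > m.py <<'E'
from h import *
def cloud(n,d):
    K,D,rv,t=cam(n); v,u=np.mgrid[:480,:640]
    q=cv2.undistortPoints(np.stack([u,v],-1).reshape(-1,1,2).astype(float),K,D).reshape(480,640,2)
    P=np.dstack([q*d[...,None],d]); return (P-t)@cv2.Rodrigues(rv)[0]
E
python3 - <<'E'
from m import *
f=np.load('top0.npz'); im,d=f['im'],f['d']
save('crop_green.png',cv2.resize(im[190:370,300:500],None,fx=3,fy=3,interpolation=cv2.INTER_CUBIC))
optics.grab_frame('top')
W=cloud('top',d)
def best(l,g):
    c=[o for o in nets.outline_of(l,'top')]
    for o in c:
        m=o["region"]; v,u=np.nonzero(m); 
        if np.hypot(u.mean()-g[0],v.mean()-g[1])<14: return m
for l,g in dict(medal_white=(190,308),medal_red=(237,297),medal_blue=(285,283),medal_green=(334,268),tray=(322,173),board=(262,290)).items():
    m=best(l,g)
    if m is None: print(l,'none'); continue
    if 'medal' in l:
        s=m&(W[...,2]>29)&(W[...,2]<45); cs=max(cv2.findContours(s.astype(np.uint8),0,1)[0],key=cv2.contourArea).reshape(-1,2)
        P=plane('top',cs,36)[:,:2]; c,rad=cv2.minEnclosingCircle(P.astype(np.float32))
        print(l,np.round(c,1),'rad',round(rad,1),'mean',W[s][:,:2].mean(0).round(1),'zmed',np.median(W[s][:,2]).round(1))
    else:
        cs=max(cv2.findContours(m.astype(np.uint8),0,1)[0],key=cv2.contourArea).reshape(-1,2)
        z=13 if l=='tray' else 12
        P=plane('top',cs,z)[:,:2].astype(np.float32); print(l,cv2.minAreaRect(P))
# dark wells
g=im.max(2); dk=((g<50)&(np.abs(np.mgrid[:480,:640][0]-173)<30)&(np.abs(np.mgrid[:480,:640][1]-322)<100)).astype(np.uint8)
n,lab,st,ce=cv2.connectedComponentsWithStats(dk)
for i in range(1,n):
    if st[i,4]>300:
        v,u=np.nonzero(lab==i); P=plane('top',np.c_[u,v],6)[:,:2]; rc=cv2.minAreaRect(P.astype(np.float32)); print('well',ce[i].round(1),rc,P.mean(0).round(1))
E
```

```text
medal_white [438.3 174.8] rad 28.7 mean [438.2 174.7] zmed 36.3
medal_red [451.   92.6] rad 27.9 mean [450.9  93.1] zmed 36.2
medal_blue [460.7  19.4] rad 28.2 mean [460.7  19.2] zmed 36.2
medal_green [469.7 -64.8] rad 28.1 mean [469.6 -64.8] zmed 36.3
tray ((644.1348876953125, -67.84921264648438), (326.575439453125, 91.07614135742188), 82.64249420166016)
board ((455.61444091796875, 56.81146240234375), (90.49911499023438, 336.1944885253906), 7.317089557647705)
well [252.8 173.2] ((661.9301147460938, 51.5732421875), (69.24125671386719, 67.35844421386719), 82.30091857910156) [661.3  51.5]
well [299.  172.4] ((653.0084228515625, -27.82938003540039), (67.42256927490234, 67.27444458007812), 82.42676544189453) [651.9 -28.3]
well [345.4 171.7] ((642.357177734375, -108.59026336669922), (68.13240814208984, 67.35822296142578), 82.50646209716797) [ 642.6 -108.3]
well [390.8 171.6] ((633.1051635742188, -187.027099609375), (69.21102142333984, 65.70226287841797), 82.82337951660156) [ 632.8 -186.8]
```

View pics/crop_green.png

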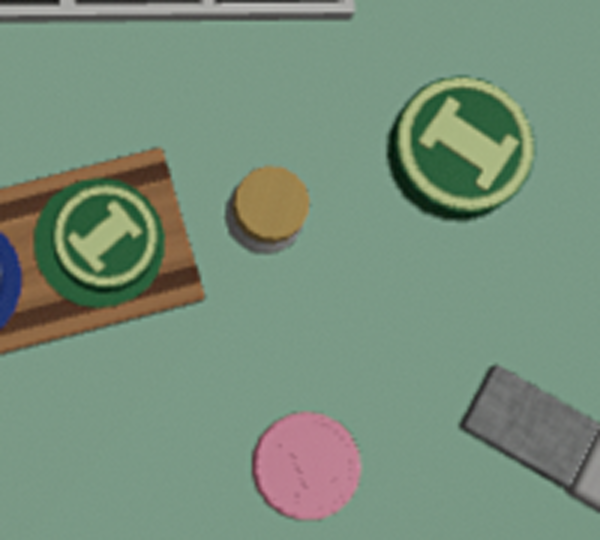

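The crop shows the chosen green medal at (105,238) on its own ring on the board. The big green one (465,148) and the pink one (306,465) are decoys.

>>> step_arm(rows="1 .36 -.40 .05 -.667;1 .36 -.40 .05 -.667;1 .36 -.40 .05 -.667;1 .36 -.40 .05 -.667;1 .36 -.40 .05 -.667;1 .36 -.40 .05 -.667;1 .36 -.40 .05 -.667;1 .36 -.40 .05 -.667", newtons=40)

```text
time_s: 2.45
tool_pos: [382.7, -248.8, 191.6]
ee_rot: [0.656, 0.755, 0.001, 0.0]
wrist_force: [-0.7, -1.6, 0.7]
grip_width: 85.2
finger_force: 0.0
```

```bash
cat > go.py <<'E'
import sys
from workcell import r
import numpy as np
from scipy.spatial.transform import Rotation as R
x,y,z,yaw=map(float,sys.argv[1:5])
s=r.state(); M=R.from_quat(s["ee_rot"]).as_matrix(); d=np.array([x,y,z])-s["tool_pos"]
cur=np.degrees(np.arctan2(M[1,1],M[0,1])); t=-((yaw-cur+90)%180-90)
print("t",s["time_s"],s["tool_pos"].round(1),"yaw",cur.round(2),"tilt",M[2].round(3),"j7",s["joints"][6].round(2),"w",s["grip_width"],s["finger_force"])
print("frac",(M.T@d/800).round(4),"turn",round(t/120,4),"rows",np.linalg.norm(d)/62.5)
E
python3 go.py 469.7 -64.8 100 7.3
```

```text
t 2.45 [ 382.7 -248.8  191.6] yaw 8.06 tilt [ 0.001  0.001 -1.   ] j7 0.41 w 85.15151660680658 0.0
frac [0.2124 0.1397 0.1148] turn 0.0063 rows 3.5704980566680433
```

>>> step_arm(rows="1 .2124 .1397 .1148 .0063;1 .2124 .1397 .1148 .0063;1 .2124 .1397 .1148 .0063;1 .2124 .1397 .1148 .0063;1 .2124 .1397 .1148 .0063;1 .2124 .1397 .1148 .0063")

```text
time_s: 3.2
tool_pos: [469.5, -70.7, 99.6]
ee_rot: [0.665, 0.747, -0.0, 0.0]
wrist_force: [-0.4, -0.3, 1.1]
grip_width: 85.1
finger_force: 0.0
```

```bash
python3 go.py 469.7 -64.8 23 7.3
```

```text
t 3.2 [469.5 -70.7  99.6] yaw 6.62 tilt [-0. -0. -1.] j7 -0.16 w 85.09719415876235 0.0
frac [0.0074 0.0012 0.0957] turn -0.0057 rows 1.2290850869280057
```

>>> step_arm(rows="1 .0074 .0012 .03 -.0057;1 .0074 .0012 .0957 -.0057;1 .0074 .0012 .0957 -.0057;1 .0074 .0012 .0957 -.0057")

```text
time_s: 3.7
tool_pos: [470.3, -65.0, 24.2]
ee_rot: [0.661, 0.75, 0.0, 0.0]
wrist_force: [0.2, 0.4, 0.2]
grip_width: 85.4
finger_force: 0.0
```

```bash
python3 go.py 469.7 -64.8 23 7.3
```

```text
t 3.7 [470.3 -65.   24.2] yaw 7.24 tilt [-0.001  0.001 -1.   ] j7 -0.25 w 85.37741623119511 0.0
frac [ 0.0003 -0.0007  0.0015] turn -0.0005 rows 0.02194245584577756
```

>>> step_arm(rows="-1 0 0 0 0;-1 0 0 0 0;-1 0 0 0 0;-1 0 0 0 0;-1 0 0 0 0;-1 0 0 0 0")

```text
time_s: 4.45
tool_pos: [470.8, -64.5, 24.8]
ee_rot: [0.661, 0.751, 0.001, 0.001]
wrist_force: [-2.4, -0.9, 17.6]
grip_width: 53.7
finger_force: 38.4
```

>>> step_arm(rows="-1 0 0 -.005 0;-1 0 0 -.01 0;-1 0 0 -.01 0;-1 0 0 -.01 0")

```text
time_s: 4.95
tool_pos: [470.0, -64.1, 30.9]
ee_rot: [0.661, 0.751, 0.0, -0.0]
wrist_force: [-0.1, 0.1, -0.6]
grip_width: 53.2
finger_force: 42.0
```

```bash
python3 - <<'E'
from h import *
im,d=optics.grab_frame('side'); save('side_g1.png',cv2.resize(im[190:310,230:390],None,fx=5,fy=5,interpolation=cv2.INTER_CUBIC))
s=r.state(); print(s["tool_pos"],s["wrist_force"],s["grip_width"],s["finger_force"])
E
```

```text
[469.94655116 -64.09754318  30.79625656] [-0.3532682  -0.99914009  0.01269031] 53.78115107735058 42.00257026590407
```

View pics/side_g1.png

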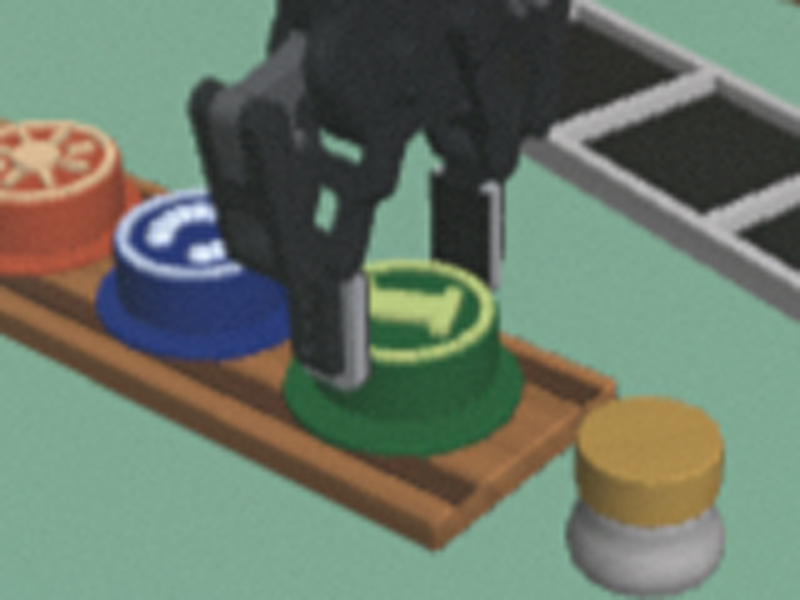

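The picture shows the gripper (345,340) holding the level green medal (430,310) at its upper edge. I check its height by depth.

```bash
python3 - <<'E'
from m import *
im,d=optics.grab_frame('side'); W=cloud('side',d)
m=(np.hypot(W[...,0]-470,W[...,1]+64)<26)&(W[...,2]>25)&(W[...,2]<65)&(im[...,1]>im[...,0].astype(int)+15)&(im[...,1]>im[...,2].astype(int)+15)
P=W[m]; print(len(P),np.percentile(P[:,2],[5,25,50,75,95]).round(1))
E
python3 go.py 469.9 -64.1 70 7.3
```

```text
500 [30.1 43.1 44.  45.  46.6]
t 5.05 [469.9 -64.1  30.7] yaw 7.31 tilt [ 0. -0. -1.] j7 -0.25 w 53.4492188279242 42.00340789742768
frac [ 0.     -0.     -0.0491] turn 0.0001 rows 0.6282311570322071
```

Medal top is at 44 mm, so it was lifted 8 mm with the tool. Carry it to the left well.

```bash
python3 go.py 660.5 51.1 65 -7.1
```

```text
t 5.05 [469.9 -64.1  30.7] yaw 7.31 tilt [ 0. -0. -1.] j7 -0.25 w 53.4492188279242 42.00340789742768
frac [ 0.1125  0.2546 -0.0429] turn 0.1201 rows 3.605466688654819
```

>>> step_arm(rows="-1 0 0 -.0429 0;-1 .03 .07 -.0429 .03;-1 .06 .14 -.0429 .06;-1 .09 .20 -.0429 .09;-1 .1125 .2546 -.0429 .1201;-1 .1125 .2546 -.0429 .1201;-1 .1125 .2546 -.0429 .1201;-1 .1125 .2546 -.0429 .1201")

```text
time_s: 6.05
tool_pos: [659.6, 50.0, 65.0]
ee_rot: [0.75, 0.662, -0.001, -0.0]
wrist_force: [-0.6, -1.3, -0.2]
grip_width: 53.4
finger_force: 42.5
```

```bash
python3 go.py 660.5 51.1 13 -7.1
```

```text
t 6.05 [659.6  50.   65. ] yaw -7.13 tilt [-0.001 -0.001 -1.   ] j7 -0.49 w 53.419354369752625 42.46633700095117
frac [0.0016 0.0011 0.065 ] turn -0.0003 rows 0.832555539592505
```

>>> step_arm(rows="-1 .0016 .0011 .02 0;-1 .0016 .0011 .04 0;-1 .0016 .0011 .055 0;-1 .0016 .0011 .06 0;-1 .0016 .0011 .064 0;-1 .0016 .0011 .065 0;-1 .0016 .0011 .065 0;-1 .0016 .0011 .065 0")

```text
time_s: 7.05
tool_pos: [661.1, 52.2, 15.0]
ee_rot: [0.75, 0.662, -0.0, 0.0]
wrist_force: [-8.1, -1.6, 16.8]
grip_width: 53.5
finger_force: 44.1
```

The contact height matches: the underside sits 8.8 mm below the TCP, as it did at the grasp, so the medal is on the floor. Ease off, open and rise.

>>> step_arm(rows="-1 0 0 -.0022 0;-1 0 0 -.0022 0;1 0 0 -.0022 0;1 0 0 -.0022 0;1 0 0 -.0022 0;1 0 0 -.0022 0;1 0 0 -.05 0;1 0 0 -.1 0")

```text
time_s: 8.05
tool_pos: [661.2, 52.3, 93.6]
ee_rot: [0.749, 0.662, -0.001, -0.0]
wrist_force: [0.6, 0.0, -0.3]
grip_width: 85.4
finger_force: 0.0
```

```bash
python3 go.py 460.7 19.3 80 7.3
```

```text
t 8.05 [661.2  52.3  93.6] yaw -7.09 tilt [-0.    -0.001 -1.   ] j7 -0.48 w 85.36658726643381 0.0
frac [-0.0718 -0.2436  0.0173] turn -0.1199 rows 3.2579732796433225
```

Move over blue; check the green placement from the top on the way.

>>> step_arm(rows="1 -.0718 -.2436 .0173 -.1199;1 -.0718 -.2436 .0173 -.1199;1 -.0718 -.2436 .0173 -.1199;1 -.0718 -.2436 .0173 -.1199;1 -.0718 -.2436 .0173 -.1199;1 -.0718 -.2436 .0173 -.1199")

```text
time_s: 8.8
tool_pos: [462.8, 19.8, 79.7]
ee_rot: [0.661, 0.751, 0.001, 0.0]
wrist_force: [-0.4, 0.5, -0.1]
grip_width: 85.4
finger_force: 0.0
```

```bash
cat > chk.py <<'E'
from m import *
import sys
im,d=optics.grab_frame('top'); W=cloud('top',d)
a=np.radians(-7.1); y=np.array([-np.sin(a),np.cos(a)]); x=np.array([np.cos(a),np.sin(a)]); c0=np.array([645.7,-68.])
for t in (120,40,-40,-120):
    c=c0+t*y; m=(np.abs((W[...,:2]-c)@x)<35)&(np.abs((W[...,:2]-c)@y)<35)&(W[...,2]>20)&(W[...,2]<60)
    if m.sum()<60: print(t,'empty'); continue
    P=W[m]; cc,rad=cv2.minEnclosingCircle(P[:,:2].astype(np.float32)); k=np.array(cc)-c
    A=np.c_[P[:,:2],np.ones(len(P))]; pl=np.linalg.lstsq(A,P[:,2],rcond=None)[0]
    print(t,'off x,y',round(k@x,1),round(k@y,1),'rad',round(rad,1),'z',np.median(P[:,2]).round(1),'slope',np.hypot(*pl[:2]).round(3))
if len(sys.argv)>1: save(sys.argv[1],cv2.resize(im[130:350,140:440],None,fx=2.6,fy=2.6,interpolation=cv2.INTER_CUBIC))
E
python3 chk.py top_g.png; python3 go.py 460.7 19.3 25 7.3
```

```text
120 empty
40 empty
-40 empty
-120 empty
t 8.85 [462.8  19.8  79.5] yaw 7.29 tilt [ 0.     0.002 -1.   ] j7 -0.36 w 85.58980082210604 0.0
frac [-0.0003 -0.0028  0.0682] turn -0.0001 rows 0.8732565911684794
```

View pics/top_g.png

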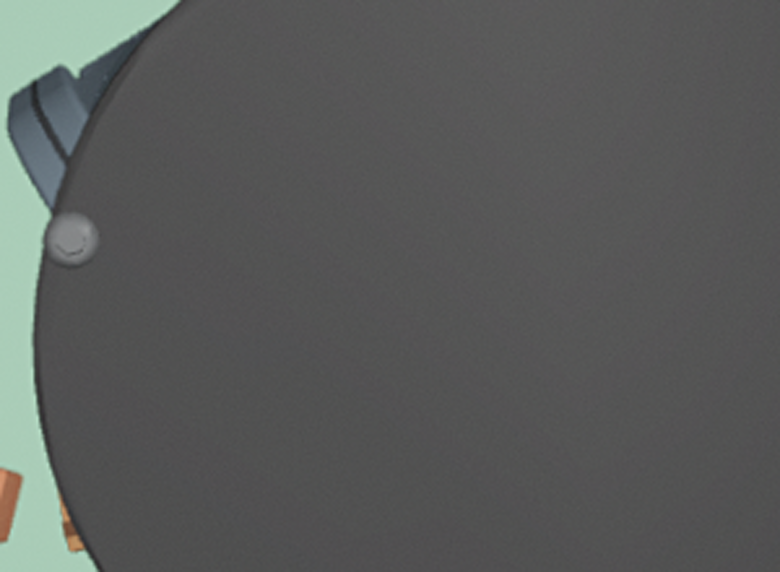

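The arm's elbow fills the top view, so I use the side camera instead.

```bash
sed -i "s/'top'/'side'/g; s/im\[130:350,140:440\]/im[150:350,200:500]/" chk.py; python3 chk.py side_g2.png
```

```text
120 off x,y -0.6 2.9 rad 29.5 z 28.7 slope 0.097
40 empty
-40 empty
-120 empty
```

View pics/side_g2.png

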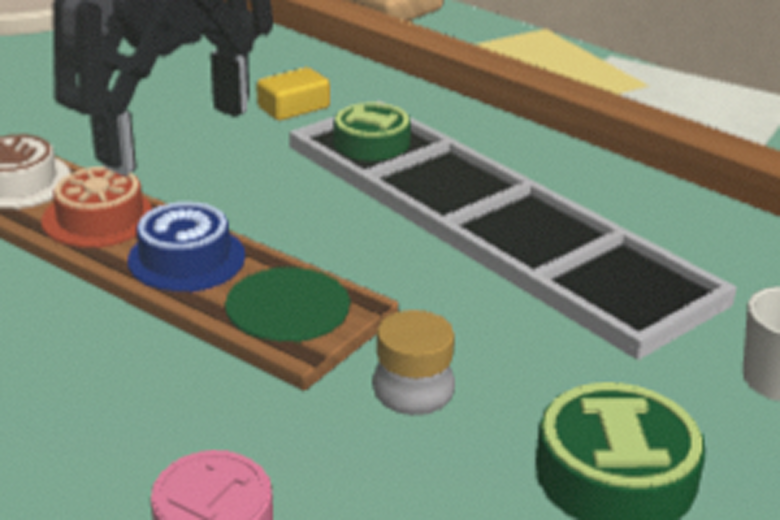

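Green (372,130) lies flat in the left well. Now blue: descend and grip.

>>> step_arm(rows="1 -.0003 -.0028 .02 0;1 -.0003 -.0028 .07 0;1 -.0003 -.0028 .07 0;1 -.0003 -.0028 .07 0")

```text
time_s: 9.4
tool_pos: [459.4, 19.1, 23.9]
ee_rot: [0.661, 0.751, 0.0, -0.0]
wrist_force: [-0.4, -0.6, 0.3]
grip_width: 85.0
finger_force: 0.0
```

>>> step_arm(rows="-1 0 0 0 0;-1 0 0 0 0;-1 0 0 0 0;-1 0 0 0 0;-1 0 0 0 0;-1 0 0 -.01 0;-1 0 0 -.01 0;-1 0 0 -.01 0")

```text
time_s: 10.4
tool_pos: [459.0, 18.7, 31.5]
ee_rot: [0.661, 0.751, 0.0, 0.0]
wrist_force: [0.7, 0.6, -0.1]
grip_width: 53.1
finger_force: 42.0
```

```bash
python3 go.py 650.6 -28.3 65 -7.1
```

```text
t 10.4 [459.   18.7  31.5] yaw 7.28 tilt [ 0.  0. -1.] j7 -0.42 w 53.11774409786247 42.02267501503229
frac [-0.0887  0.2302 -0.0418] turn 0.1198 rows 3.202179883534459
```

>>> step_arm(rows="-1 0 0 -.0418 0;-1 -.02 .06 -.0418 .03;-1 -.04 .12 -.0418 .06;-1 -.07 .18 -.0418 .09;-1 -.0887 .2302 -.0418 .1198;-1 -.0887 .2302 -.0418 .1198;-1 -.0887 .2302 -.0418 .1198;-1 -.0887 .2302 -.0418 .1198")

```text
time_s: 11.4
tool_pos: [649.5, -27.8, 64.7]
ee_rot: [0.749, 0.662, -0.0, -0.0]
wrist_force: [-0.2, 0.2, -0.8]
grip_width: 53.2
finger_force: 42.5
```

```bash
python3 go.py 650.6 -28.3 14 -7.1
```

```text
t 11.4 [649.5 -27.8  64.7] yaw -7.02 tilt [-0.    -0.001 -1.   ] j7 -0.39 w 53.20800176239051 42.513074688613415
frac [-0.0005  0.0016  0.0633] turn 0.0007 rows 0.8106761953876341
```

>>> step_arm(rows="-1 -.0005 .0016 .02 0;-1 -.0005 .0016 .04 0;-1 -.0005 .0016 .055 0;-1 -.0005 .0016 .06 0;-1 -.0005 .0016 .063 0;-1 -.0005 .0016 .0635 0;-1 -.0005 .0016 .0635 0;-1 -.0005 .0016 .0635 0")

```text
time_s: 12.4
tool_pos: [651.1, -28.7, 15.1]
ee_rot: [0.749, 0.662, -0.0, -0.0]
wrist_force: [-6.4, 0.8, 10.5]
grip_width: 53.5
finger_force: 43.6
```

Contact at the same height; release.

>>> step_arm(rows="-1 0 0 -.0013 0;-1 0 0 -.0013 0;1 0 0 -.0013 0;1 0 0 -.0013 0;1 0 0 -.0013 0;1 0 0 -.0013 0;1 0 0 -.05 0;1 0 0 -.1 0")

```text
time_s: 13.4
tool_pos: [651.4, -28.7, 94.5]
ee_rot: [0.749, 0.662, -0.0, -0.0]
wrist_force: [1.1, 0.2, 0.9]
grip_width: 85.4
finger_force: 0.0
```

```bash
python3 go.py 451 92.8 80 7.3
```

```text
t 13.4 [651.4 -28.7  94.5] yaw -7.08 tilt [ 0.    -0.001 -1.   ] j7 -0.37 w 85.40223364655313 0.0
frac [ 0.1198 -0.2673  0.0184] turn -0.1198 rows 3.7572508570472136
```

>>> step_arm(rows="1 .1198 -.2673 .0184 -.1198;1 .1198 -.2673 .0184 -.1198;1 .1198 -.2673 .0184 -.1198;1 .1198 -.2673 .0184 -.1198;1 .1198 -.2673 .0184 -.1198;1 .1198 -.2673 .0184 -.1198;1 .1198 -.2673 .0184 -.1198")

```text
time_s: 14.28
tool_pos: [452.6, 92.2, 79.3]
ee_rot: [0.661, 0.75, 0.0, 0.0]
wrist_force: [-0.4, -0.4, 0.4]
grip_width: 85.5
finger_force: 0.0
```

```bash
python3 chk.py; python3 go.py 451 92.8 23 7.3
```

```text
120 off x,y -0.4 2.5 rad 29.3 z 28.7 slope 0.091
40 off x,y 0.0 1.8 rad 29.3 z 28.5 slope 0.086
-40 empty
-120 empty
t 14.325 [452.4  92.1  79.3] yaw 7.19 tilt [ 0.     0.001 -1.   ] j7 -0.52 w 85.10755005102685 0.0
frac [ 0.0011 -0.0017  0.0703] turn -0.0009 rows 0.9005426460805176
```

>>> step_arm(rows="1 .0011 -.0017 .02 -.0009;1 .0011 -.0017 .0703 -.0009;1 .0011 -.0017 .0703 -.0009;1 .0011 -.0017 .0703 -.0009")

```text
time_s: 14.82
tool_pos: [450.4, 93.3, 23.6]
ee_rot: [0.66, 0.751, -0.0, 0.0]
wrist_force: [0.0, 0.4, 0.3]
grip_width: 85.2
finger_force: 0.0
```

>>> step_arm(rows="-1 0 0 0 0;-1 0 0 0 0;-1 0 0 0 0;-1 0 0 0 0;-1 0 0 0 0;-1 0 0 -.01 0;-1 0 0 -.01 0;-1 0 0 -.01 0")

```text
time_s: 15.82
tool_pos: [450.1, 93.4, 31.2]
ee_rot: [0.66, 0.751, 0.0, 0.0]
wrist_force: [-0.4, 0.1, -1.2]
grip_width: 53.7
finger_force: 42.1
```

```bash
python3 go.py 640.8 -107.7 65 -7.1
```

```text
t 15.825 [450.1  93.4  31.2] yaw 7.39 tilt [ 0.  0. -1.] j7 -0.58 w 53.73764935577272 42.09360474720597
frac [-0.2799  0.2041 -0.0422] turn 0.1208 rows 4.467203045404991
```

>>> step_arm(rows="-1 0 0 -.0422 0;-1 -.06 .045 -.0422 .03;-1 -.12 .09 -.0422 .06;-1 -.18 .13 -.0422 .09;-1 -.24 .175 -.0422 .1208;-1 -.2799 .2041 -.0422 .1208;-1 -.2799 .2041 -.0422 .1208;-1 -.2799 .2041 -.0422 .1208")

```text
time_s: 16.82
tool_pos: [639.9, -106.9, 64.1]
ee_rot: [0.749, 0.662, -0.0, -0.001]
wrist_force: [-0.8, 1.0, -0.4]
grip_width: 53.6
finger_force: 42.6
```

```bash
python3 go.py 640.8 -107.7 14 -7.1
```

```text
t 16.825 [ 639.9 -106.9   64.1] yaw -7.08 tilt [ 0.001 -0.002 -1.   ] j7 -0.28 w 53.612423875960715 42.576546957716346
frac [-0.0009  0.0013  0.0627] turn 0.0002 rows 0.8023029361418709
```

>>> step_arm(rows="-1 -.0009 .0013 .02 0;-1 -.0009 .0013 .04 0;-1 -.0009 .0013 .055 0;-1 -.0009 .0013 .06 0;-1 -.0009 .0013 .0625 0;-1 -.0009 .0013 .063 0;-1 -.0009 .0013 .063 0;-1 -.0009 .0013 .063 0")

```text
time_s: 17.82
tool_pos: [642.0, -108.6, 14.7]
ee_rot: [0.75, 0.662, 0.0, 0.0]
wrist_force: [-0.2, 0.2, 0.6]
grip_width: 53.1
finger_force: 42.7
```

>>> step_arm(rows="-1 0 0 .001 0;-1 0 0 .001 0;-1 0 0 .001 0")

```text
time_s: 18.2
tool_pos: [642.0, -108.5, 14.7]
ee_rot: [0.75, 0.662, 0.0, 0.0]
wrist_force: [-2.4, 0.3, 7.8]
grip_width: 53.4
finger_force: 43.4
```

Floor reached; release.

>>> step_arm(rows="-1 0 0 -.0009 0;-1 0 0 -.0009 0;1 0 0 -.0009 0;1 0 0 -.0009 0;1 0 0 -.0009 0;1 0 0 -.0009 0;1 0 0 -.05 0;1 0 0 -.1 0")

```text
time_s: 19.2
tool_pos: [641.3, -108.3, 94.0]
ee_rot: [0.749, 0.662, -0.0, -0.001]
wrist_force: [0.4, 0.6, 1.0]
grip_width: 85.4
finger_force: 0.0
```

```bash
python3 go.py 438.3 174.8 80 7.3
```

```text
t 19.2 [ 641.3 -108.3   94. ] yaw -7.09 tilt [ 0.    -0.001 -1.   ] j7 -0.27 w 85.4092019081594 0.0
frac [ 0.3199 -0.2954  0.018 ] turn -0.1199 rows 5.578160969018531
```

>>> step_arm(rows="1 .3199 -.2954 .018 -.1199;1 .3199 -.2954 .018 -.1199;1 .3199 -.2954 .018 -.1199;1 .3199 -.2954 .018 -.1199;1 .3199 -.2954 .018 -.1199;1 .3199 -.2954 .018 -.1199;1 .3199 -.2954 .018 -.1199;1 .3199 -.2954 .018 -.1199")

```text
time_s: 20.2
tool_pos: [439.3, 174.2, 79.3]
ee_rot: [0.661, 0.751, 0.0, 0.0]
wrist_force: [1.0, -0.1, 0.2]
grip_width: 85.1
finger_force: 0.0
```

```bash
python3 chk.py; python3 go.py 438.3 174.8 23 7.3
```

```text
120 off x,y -0.3 2.0 rad 28.9 z 28.7 slope 0.098
40 off x,y -0.4 1.2 rad 28.7 z 28.5 slope 0.086
-40 off x,y -0.5 1.9 rad 28.9 z 28.4 slope 0.094
-120 empty
t 20.25 [439.5 173.7  79.3] yaw 7.21 tilt [-0.001  0.    -1.   ] j7 -0.69 w 85.8298328698442 0.0
frac [ 0.0016 -0.0014  0.0703] turn -0.0008 rows 0.900478844754686
```

>>> step_arm(rows="1 .0014 -.0014 .02 -.0008;1 .0014 -.0014 .0703 -.0008;1 .0014 -.0014 .0703 -.0008;1 .0014 -.0014 .0703 -.0008")

```text
time_s: 20.75
tool_pos: [438.1, 175.1, 23.6]
ee_rot: [0.661, 0.751, -0.0, 0.0]
wrist_force: [-0.8, -0.6, -0.3]
grip_width: 85.6
finger_force: 0.0
```

>>> step_arm(rows="-1 0 0 0 0;-1 0 0 0 0;-1 0 0 0 0;-1 0 0 0 0;-1 0 0 0 0;-1 0 0 -.01 0;-1 0 0 -.01 0;-1 0 0 -.01 0")

```text
time_s: 21.75
tool_pos: [437.6, 175.7, 31.1]
ee_rot: [0.66, 0.751, 0.0, 0.0]
wrist_force: [-0.1, -1.1, -1.2]
grip_width: 53.6
finger_force: 42.5
```

```bash
python3 go.py 630.9 -187.1 65 -7.1
```

```text
t 21.75 [437.6 175.7  31.1] yaw 7.38 tilt [ 0.  0. -1.] j7 -0.75 w 53.614699435600535 42.5346144894138
frac [-0.4807  0.1814 -0.0424] turn 0.1207 rows 6.599201806286117
```

>>> step_arm(rows="-1 0 0 -.0424 0;-1 -.07 .026 -.0424 .02;-1 -.14 .053 -.0424 .04;-1 -.21 .08 -.0424 .06;-1 -.28 .106 -.0424 .08;-1 -.35 .132 -.0424 .1;-1 -.42 .158 -.0424 .1207;-1 -.4807 .1814 -.0424 .1207")

```text
time_s: 22.75
tool_pos: [631.3, -189.5, 64.5]
ee_rot: [0.75, 0.661, -0.0, -0.0]
wrist_force: [1.6, 1.9, -1.1]
grip_width: 53.5
finger_force: 42.7
```

>>> step_arm(rows="-1 0 0 0 0;-1 0 0 0 0;-1 0 0 0 0")

```text
time_s: 23.12
tool_pos: [630.5, -185.1, 64.8]
ee_rot: [0.749, 0.663, 0.0, -0.001]
wrist_force: [0.4, 0.6, -0.4]
grip_width: 53.9
finger_force: 42.7
```

```bash
python3 go.py 630.9 -187.1 14 -7.1
```

```text
t 23.125 [ 630.5 -185.1   64.8] yaw -6.97 tilt [ 0.001 -0.001 -1.   ] j7 -0.18 w 53.886081592537316 42.70181462634355
frac [-0.0024  0.0008  0.0635] turn 0.0011 rows 0.8132190383727502
```

>>> step_arm(rows="-1 -.0022 .0006 .02 0;-1 -.0022 .0006 .04 0;-1 -.0022 .0006 .055 0;-1 -.0022 .0006 .06 0;-1 -.0022 .0006 .0625 0;-1 -.0022 .0006 .0635 0;-1 -.0022 .0006 .0635 0;-1 -.0022 .0006 .0635 0")

```text
time_s: 24.12
tool_pos: [631.5, -189.0, 14.5]
ee_rot: [0.75, 0.662, 0.0, 0.0]
wrist_force: [-0.6, -0.4, 0.8]
grip_width: 53.6
finger_force: 42.9
```

>>> step_arm(rows="-1 0 0 .001 0;-1 0 0 .001 0;-1 0 0 .001 0")

```text
time_s: 24.5
tool_pos: [631.5, -188.9, 14.4]
ee_rot: [0.75, 0.662, 0.0, 0.0]
wrist_force: [-2.5, 1.1, 9.4]
grip_width: 53.5
finger_force: 43.7
```

Floor contact; release, rise, and withdraw toward -y.

>>> step_arm(rows="-1 0 0 -.0009 0;-1 0 0 -.0009 0;1 0 0 -.0009 0;1 0 0 -.0009 0;1 0 0 -.0009 0;1 0 0 -.0009 0;1 0 0 -.08 0;1 0 0 -.15 0")

```text
time_s: 25.5
tool_pos: [630.9, -188.6, 134.4]
ee_rot: [0.749, 0.662, -0.0, -0.001]
wrist_force: [1.5, -1.0, 0.2]
grip_width: 85.3
finger_force: 0.0
```

>>> step_arm(rows="1 -.3 -.25 -.1 0;1 -.3 -.25 -.1 0;1 -.3 -.25 -.1 0;1 -.3 -.25 -.1 0;1 -.3 -.25 -.1 0;1 -.3 -.25 -.1 0;1 -.3 -.25 -.1 0;1 -.3 -.25 -.1 0")

```text
time_s: 26.5
tool_pos: [404.4, -400.7, 213.0]
ee_rot: [0.749, 0.663, 0.001, -0.0]
wrist_force: [0.1, 0.6, 0.0]
grip_width: 85.4
finger_force: 0.0
```

```bash
python3 chk.py end_side.png; sed "s/'side'/'top'/g; s/im\[150:350,200:500\]/im[130:350,140:440]/" chk.py > chkt.py; python3 chkt.py end_top.png
```

```text
120 off x,y -0.6 2.2 rad 29.4 z 28.6 slope 0.091
40 off x,y -0.6 2.0 rad 29.0 z 28.6 slope 0.086
-40 off x,y -0.5 0.8 rad 29.1 z 28.6 slope 0.078
-120 off x,y -1.0 -0.5 rad 28.4 z 28.3 slope 0.079
120 off x,y 1.1 0.6 rad 28.2 z 26.3 slope 0.015
40 off x,y 1.4 0.2 rad 28.6 z 26.2 slope 0.023
-40 off x,y 1.0 1.5 rad 28.7 z 26.2 slope 0.023
-120 off x,y 0.9 -2.1 rad 28.8 z 26.2 slope 0.019
```

View pics/end_top.png

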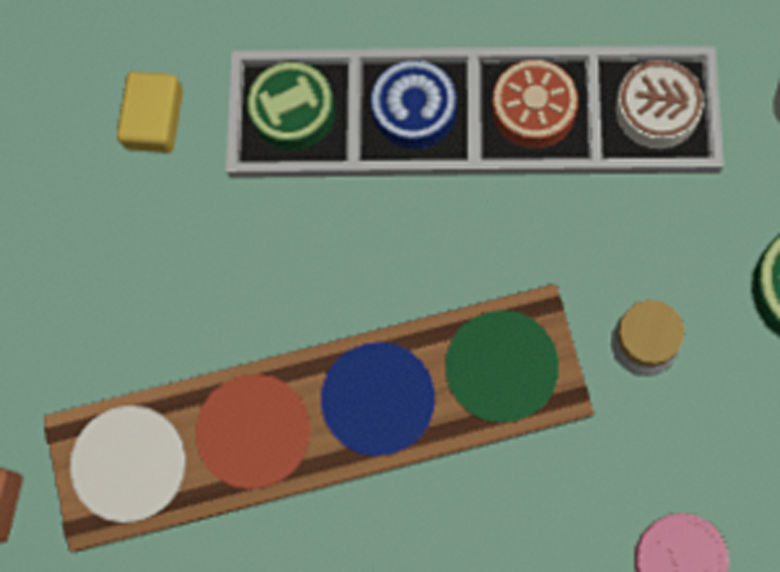

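The picture shows green (291,103), blue (414,103), red (535,103) and white (660,103), relief up, from left to right in the tray. That is the reverse of the pads on the board, and all four are flat and central.

```bash
python3 -c "
from workcell import r; print(r.close_job())"
```

```text
the job is handed in; nothing more can be done
None
```

All four medals are in the tray in reverse order (green, blue, red, white from left to right), and the job is handed in; the last pictures showed each one relief up, flat and within about 3 mm of its well's centre, but the hand-in call returned no verdict.

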